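# Put the labeller's guide rollers away in their nests

### The arm

A 6-joint arm with a two-finger parallel gripper is mounted at the origin on the work surface. World frame = base frame: x ahead of the robot, y to its left, z up, the work surface at z = 0. Lengths are in m, angles in rad, forces in N, time in s.
With the tool pointing down it reaches from about 0.35 to 0.975 m from the base axis. Payload 4.9 kg.
Tool frame: the origin (TCP) lies at the very end of the fingers, on their centre line; the grasp point (between the pads) lies behind it (grip_point_offset is the z of the grasp point in the tool frame, in m); z points along the fingers, y is the direction in which the jaws open and shut (so a half turn about z gives the same grasp; the last joint's range is limited). The gripper opens to 85 mm and grips with 20 to 120 N. Pads are 22 mm wide; open, the fingers measure 114 mm over their backs; the gripper's body (76 mm by 85 mm) begins 54 mm behind the grasp point. The pads swing forward as they close: fully open they stand 13 mm farther back than shut.
Start: joints at [1.129, 0.053, 1.613, -0, 1.476, -0.119], TCP at [0.198, 0.593, 0.231] pointing down, gripper open.
Joint ranges: [-3.01, 3.01], [-1.01, 2.22], [0.06, 2.58], [-1.02, 4.17], [0.09, 2.62], [-3.14, 3.14]. Speed limits (rad/s): [2.57, 2.57, 3.14, 3.14, 3.14, 3.14].

### API

Orientations are given as [roll, pitch, yaw] about the fixed x, y, z axes, in that order (R = Rz(yaw) Ry(pitch) Rx(roll)).
In Python, from station import * gives the robot as it stands.
- The arm moves only by the tool step_arm, never from a script. Its argument "plan" is a list of rows, each a list of 6 numbers: the shift along the tool's x, y, z in m, then the turn, a rotation vector about the tool's x, y, z in degrees. In form: [[dx, dy, dz, ax, ay, az], ...]. A call has 1 to 20 rows; each row shifts and turns the commanded pose from where the row before left it, along the tool's axes as they then stand; what a row does not reach is not made up. A row lasts 1/8 s, in which the tool goes at most 62.5 mm and 10.7 degrees, less where a joint would pass 70% of its speed; a pose out of reach is approached as far as the arm can. A call with a gripper value outside its range is refused whole. "grip" is the opening in per cent of the stroke, from 0 (shut) to 100 (fully open), set as the call begins (left out, the last holds). The fingers move at their own pace and stop on an object; the grip force is fixed at half the most. Time passes only in rows, so rows that do not move let the fingers close. It gives the time, the measured TCP pose, the force and the opening at its end, in the units of the state.
- get_obs(): the state, without advancing time (a new reading comes with each control period).
- snapshot(name): name is "scene" or "top" or "wrist"; returns (picture, depth): 420x560x3 uint8, blue, green, red; 420x560 float32, m along the optical axis (not along the pixel's ray), 0 where there is no reading.
- get_calibration(name): a dict with "fx", "fy", "cx", "cy" (pixels), "T" (4x4, takes a point from camera to world coordinates). Camera axes: x right, y down, z forward; pixel columns grow to the right and rows downward; lengths in m; the calibration is good to about 2 mm. A picture is of the moment at which its call begins: read the wrist's pose just before it. get_calibration takes no time and is no camera call; for the wrist camera it gives the pose at the moment of the call.
- finish_job(): hands the job in, once; it reports no verdict.
Trained networks look in the newest picture that a camera, given by its name, has taken for a name from the list of things; names that differ only in an ending like _2 or _b are one class to them, and where a whole thing is asked for, a point or a joint stands for the part that bears it (a point fixed in the world has none). Each returns a list of dicts, best first, with "score" (0 to 1); they miss things now and then, are a little off and sometimes report something else, mostly with a low value. They report only what shows in the picture. A call takes as long as a camera call. They do not tell look-alikes from the thing itself.
- trace(query, camera): "pixels" (420x560 bool, what is visible of it) and "bbox" ([centre column, centre row, width, height] as shares, 0 to 1, of the picture: columns of its width, rows of its height, round what is visible of it).
- landmark_of(query, camera): "xy" ([column, row] as shares, 0 to 1, of the picture: columns of its width, rows of its height: a listed point, or the origin of a listed thing).
The state is a dict: "t": time; "joint_positions": joint angles; "dq": joint speeds; "joint_torque": joint torques, N m; "ee_pos": TCP position; "ee_rot": TCP orientation; "wrist_force": force on the tool from outside, world axes, zero at the start; "moment": the same for the moment, N m; "gripper_width": finger opening in m.
Only numpy, scipy, OpenCV 4.12 (cv2) and the standard library are available. Lean on these libraries where they do the work, as an engineer would, in place of code of your own. Each camera call takes 0.05 s, during which the arm holds its last target.

### The job

Pick out the four aluminium guide rollers with black end caps that stand about on the labelling bench, and stand each one upright on the floor of the round storage nest of its size: the thinnest roller in the smallest nest, the next in the next, and so on to the thickest in the largest. Let no roller topple on the way, and leave the two white capped jars standing where they are.

Things in the scene. Friction and masses are not known exactly. Their poses are not given: they have to be found in the camera images.
- roller_24: Loose guide roller, the thinnest and tallest of the four: upright plain round aluminium cylinder with flush black end caps, steel bearing with a dark bore on the top; diameter 24 mm over its full height of 90 mm, about 90 g. Origin: centre of its underside, z axis up along the roller. Stands on the table at the start, upright on its flat end. Belongs in nest_44.
- nest_44: Fixed storage nest, the smallest of the four: round grey plastic dish with a dark floor, open above; inner diameter 44 mm, outer 52 mm, rim 12 mm above the table, flat floor 3 mm above the table. Origin: centre of its underside, on the table, z up. Empty at the start; it is for the 24 mm roller.
- roller_36: Loose guide roller, the second thinnest of the four: upright plain round aluminium cylinder with flush black end caps, steel bearing with a dark bore on the top; diameter 36 mm over its full height of 80 mm, about 150 g. Origin: centre of its underside, z axis up along the roller. Stands on the table at the start, upright on its flat end. Belongs in nest_56.
- nest_56: Fixed storage nest, the second smallest of the four: round grey plastic dish with a dark floor, open above; inner diameter 56 mm, outer 64 mm, rim 12 mm above the table, flat floor 3 mm above the table. Origin: centre of its underside, on the table, z up. Empty at the start; it is for the 36 mm roller.
- roller_48: Loose guide roller, the second thickest of the four: upright plain round aluminium cylinder with flush black end caps, steel bearing with a dark bore on the top; diameter 48 mm over its full height of 70 mm, about 220 g. Origin: centre of its underside, z axis up along the roller. Stands on the table at the start, upright on its flat end. Belongs in nest_68.
- nest_68: Fixed storage nest, the second largest of the four: round grey plastic dish with a dark floor, open above; inner diameter 68 mm, outer 76 mm, rim 12 mm above the table, flat floor 3 mm above the table. Origin: centre of its underside, on the table, z up. Empty at the start; it is for the 48 mm roller.
- roller_60: Loose guide roller, the thickest and shortest of the four: upright plain round aluminium cylinder with flush black end caps, steel bearing with a dark bore on the top; diameter 60 mm over its full height of 60 mm, about 280 g. Origin: centre of its underside, z axis up along the roller. Stands on the table at the start, upright on its flat end. Belongs in nest_80.
- nest_80: Fixed storage nest, the largest of the four: round grey plastic dish with a dark floor, open above; inner diameter 80 mm, outer 88 mm, rim 12 mm above the table, flat floor 3 mm above the table. Origin: centre of its underside, on the table, z up. Empty at the start; it is for the 60 mm roller.
- jar_small: Bystander to leave alone: the smaller of two upright white plastic jars with a ribbed white screw cap; 40 mm across the cap, 70 mm high, about 100 g. Origin: centre of its underside.
- jar_large: Bystander to leave alone: the larger of two upright white plastic jars with a ribbed white screw cap; 56 mm across the cap, 65 mm high, about 160 g. Origin: centre of its underside.
Things that resemble listed ones, but are neither listed nor needed, are in the scene too. Leave any blue or orange look-alike of the nest_44 alone.

How it is judged:
By the outcome, as a careful person would: the job done as asked, in the order asked, and still so for the second after the job is handed in, with the robot touching nothing.
It also fails if it takes over 128 s, if anything falls off the work surface, if the arm or the gripper's body presses on something with over 40 N, if the wrist force passes 120 N, or if a joint passes its speed limit or range.

## Working session

There is one attempt and no reset: what is moved stays moved. The work goes in short steps, Python scripts to look and compute and a tool call to move; the robot and the scene stay as the last step left them, time stands still between calls to the robot, and variables do not carry over. Pictures are saved under pics/ and viewed, and the job is handed in when it is done.

Besides the shell and the picture viewer there is one more tool, called after "Call:" by a JSON object that holds its "name" and its "arguments", one argument or row to a line. step_arm: Moves the arm, as the interface text tells. Its arguments: {"type":"object","properties":{"plan":{"type":"array","items":{"type":"array","items":{"type":"number"}}},"grip":{"type":"number"}},"required":["plan"]}

```bash
mkdir -p pics; ls; python3 - <<'E'
from station import *
import cv2
print(get_obs())
for n in ("scene","top","wrist"):
    p,d=snapshot(n); cv2.imwrite(f"pics/{n}0.png",p)
    c=get_calibration(n); print(n,c)
E
```

```text
pics
{'t': 0.0, 'joint_positions': array([ 1.12901171e+00,  5.33249153e-02,  1.61430634e+00, -1.91723938e-05,
        1.47605184e+00, -1.19005960e-01]), 'dq': array([-0.00045971,  0.00216187,  0.00066436,  0.00039925,  0.00194895,
        0.00060498]), 'joint_torque': array([-8.65181737e-04, -3.93684196e+01, -3.70174563e+01, -2.20606521e-04,
        6.90620931e-03, -1.85398108e-06]), 'ee_pos': array([0.19798314, 0.59213527, 0.23007548]), 'ee_rot': array([-3.13951473e+00, -2.29240864e-04,  2.81881559e+00]), 'wrist_force': array([-0.86786405, -1.13686339, -0.601638  ]), 'moment': array([-0.01473065,  0.02564993,  0.00501013]), 'gripper_width': 0.08550745404816593}
scene {'fx': 392.57867183435513, 'fy': 392.57867183435513, 'cx': 282.58817744324284, 'cy': 206.3370872543922, 'T': array([[ 0.40197022,  0.75092105, -0.52396328,  0.96665115],
       [ 0.91553743, -0.33869281,  0.21697556, -0.19115126],
       [-0.01453108, -0.56692571, -0.82364075,  0.75347731],
       [ 0.        ,  0.        ,  0.        ,  1.        ]])}
top {'fx': 407.5057013089767, 'fy': 407.5057013089767, 'cx': 279.5744710589489, 'cy': 215.9090922393064, 'T': array([[ 0.02410981, -0.98704327,  0.15863261,  0.359891  ],
       [-0.99967342, -0.0224588 ,  0.01219253,  0.00110755],
       [-0.00847186, -0.15887477, -0.98726239,  1.02923548],
       [ 0.        ,  0.        ,  0.        ,  1.        ]])}
wrist {'fx': 336.14590418164437, 'fy': 336.14590418164437, 'cx': 278.5779288495071, 'cy': 208.2479620798155, 'T': array([[ 0.31677786,  0.9134829 ,  0.25534444,  0.13314207],
       [ 0.94849901, -0.30474512, -0.08648722,  0.61568965],
       [-0.00118962,  0.26959119, -0.96297413,  0.37266352],
       [ 0.        ,  0.        ,  0.        ,  1.        ]])}
```

View pics/top0.png

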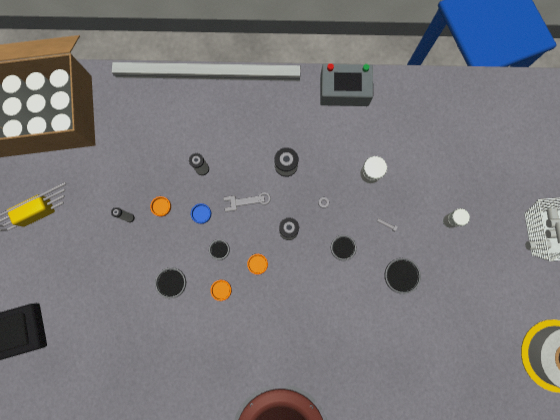

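View pics/scene0.png

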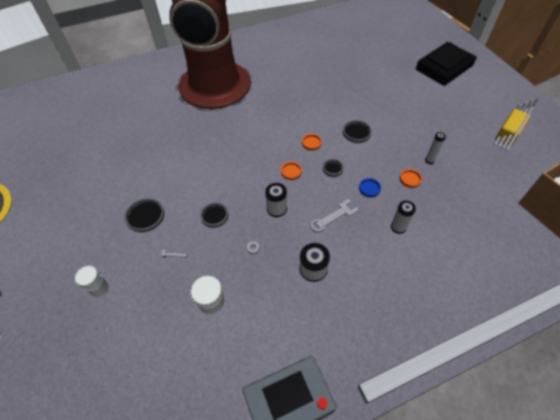

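View pics/wrist0.png

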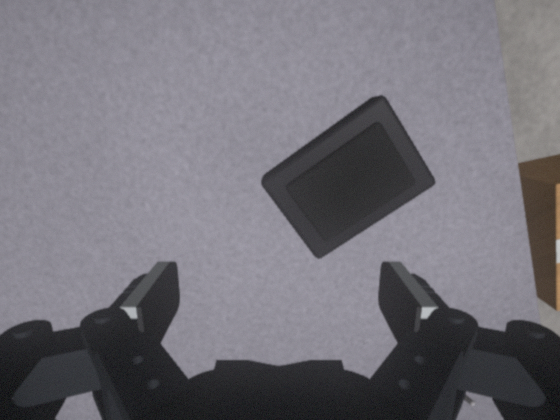

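The top picture shows rollers at about (120,213), (198,162), (289,228) and (287,160). Dark nests are at (219,250), (344,248), (170,283) and (402,276), with blue and orange look-alikes nearby. The white jars are at (375,168) and (460,217). Next I'll measure all of these with the networks and depth.

```bash
cat > h.py <<'E'
from station import *
import numpy as np, cv2
def world(cam,u,v,z):
    c=get_calibration(cam);T=c["T"]
    r=T[:3,:3]@np.array([(u-c["cx"])/c["fx"],(v-c["cy"])/c["fy"],1.])
    return T[:3,3]+r*(z-T[2,3])/r[2]
def cloud(cam,d,m):
    c=get_calibration(cam);T=c["T"]
    v,u=np.nonzero(m&(d>0));z=d[v,u]
    P=np.c_[(u-c["cx"])/c["fx"]*z,(v-c["cy"])/c["fy"]*z,z]
    return P@T[:3,:3].T+T[:3,3]
E
python3 - <<'E'
from h import *
D={}
for n in ("top","scene"):
    p,D[n]=snapshot(n)
H=dict(roller_24=.09,roller_36=.08,roller_48=.07,roller_60=.06,nest_44=.012,nest_56=.012,nest_68=.012,nest_80=.012,jar_small=.07,jar_large=.065)
for q,h in H.items():
  for cam in ("top","scene"):
    for r in trace(q,cam)[:4]:
        if r["score"]<.2: continue
        m=r["pixels"];P=cloud(cam,D[cam],m)
        s=f"{q} {cam} {r['score']:.2f} px({r['bbox'][0]*560:.0f},{r['bbox'][1]*420:.0f})"
        if "nest" in q or 1:
            # silhouette on top plane: enclosing circle of pts with z near h
            Q=P[abs(P[:,2]-h)<.006]
            if len(Q)>5:
                (cx,cy),rad=cv2.minEnclosingCircle(Q[:,:2].astype(np.float32))
                s+=f" top c=({cx:.4f},{cy:.4f}) d={2000*rad:.0f}mm n={len(Q)} zmax={np.percentile(P[:,2],97):.3f}"
        print(s)
print(get_obs()["t"])
E
```

```text
roller_24 top 0.87 px(287,162)
roller_24 top 0.63 px(200,164)
roller_24 top 0.61 px(123,215) top c=(0.5126,0.3966) d=24mm n=84 zmax=0.093
roller_24 top 0.55 px(289,228)
roller_24 scene 0.89 px(277,198)
roller_24 scene 0.68 px(436,149) top c=(0.5122,0.3971) d=26mm n=80 zmax=0.092
roller_24 scene 0.61 px(404,216)
roller_24 scene 0.59 px(314,263)
roller_36 top 0.87 px(287,162)
roller_36 top 0.63 px(200,164) top c=(0.6466,0.2188) d=37mm n=172 zmax=0.082
roller_36 top 0.61 px(123,215) top c=(0.5124,0.3935) d=21mm n=20 zmax=0.093
roller_36 top 0.55 px(289,228) top c=(0.4908,-0.0088) d=42mm n=9 zmax=0.074
roller_36 scene 0.89 px(277,198)
roller_36 scene 0.68 px(436,149) top c=(0.5135,0.3957) d=23mm n=38 zmax=0.092
roller_36 scene 0.61 px(404,216) top c=(0.6457,0.2185) d=37mm n=219 zmax=0.082
roller_36 scene 0.59 px(314,263)
roller_48 top 0.87 px(287,162)
roller_48 top 0.63 px(200,164) top c=(0.6463,0.2185) d=36mm n=25 zmax=0.082
roller_48 top 0.61 px(123,215) top c=(0.5121,0.3931) d=21mm n=16 zmax=0.093
roller_48 top 0.55 px(289,228) top c=(0.4889,-0.0091) d=48mm n=304 zmax=0.074
roller_48 
[... 2933 characters left out ...]
st_80 top 0.69 px(219,248) top c=(0.4365,0.1641) d=52mm n=122 zmax=0.014
nest_80 scene 0.91 px(370,186) top c=(0.5272,0.2151) d=52mm n=126 zmax=0.013
nest_80 scene 0.85 px(292,171) top c=(0.4021,0.0670) d=53mm n=102 zmax=0.013
nest_80 scene 0.77 px(315,142) top c=(0.3369,0.1552) d=54mm n=110 zmax=0.013
nest_80 scene 0.75 px(412,178) top c=(0.5441,0.3198) d=54mm n=153 zmax=0.014
jar_small top 0.62 px(459,219) top c=(0.5231,-0.4169) d=43mm n=244 zmax=0.073
jar_small scene 0.72 px(92,281) top c=(0.5227,-0.4170) d=43mm n=362 zmax=0.071
jar_large top 0.73 px(374,169) top c=(0.6411,-0.2168) d=57mm n=395 zmax=0.068
jar_large scene 0.56 px(205,299) top c=(0.6421,-0.2172) d=59mm n=687 zmax=0.067
1.25
```

```bash
python3 - <<'E'
from h import *
print(globals().get("grip_point_offset"))
import station; print([n for n in dir(station) if not n.startswith('_')])
ims=[]
for cam in ("top","scene"):
    p,d=snapshot(cam)
    if cam=="top":
        cv2.imwrite("pics/nestcrop.png",cv2.resize(p[130:320,90:440],None,fx=2.2,fy=2.2,interpolation=cv2.INTER_CUBIC))
    for r in trace("nest_44",cam):
        P=cloud(cam,d,r["pixels"]);Q=P[abs(P[:,2]-.012)<.004]
        col=np.median(p[r["pixels"]],axis=0)
        if len(Q)<6: continue
        (cx,cy),rad=cv2.minEnclosingCircle(Q[:,:2].astype(np.float32))
        print(cam,f"{r['score']:.2f} px({r['bbox'][0]*560:.0f},{r['bbox'][1]*420:.0f}) ({cx:.4f},{cy:.4f}) d={2000*rad:.0f} n={len(Q)} bgr={col}")
E
```

```text
-0.0187
['PlanningError', 'finish_job', 'get_calibration', 'get_obs', 'grip_point_offset', 'landmark_of', 'snapshot', 'trace']
top 0.85 px(221,290) (0.3371,0.1551) d=52 n=100 bgr=[ 35. 137. 220.]
top 0.78 px(162,206) (0.5440,0.3191) d=52 n=107 bgr=[ 35.5 132.5 219. ]
top 0.76 px(219,249) (0.4364,0.1632) d=51 n=74 bgr=[39. 40. 40.]
top 0.74 px(259,264) (0.4032,0.0655) d=49 n=67 bgr=[ 37. 140. 220.]
top 0.71 px(343,246) (0.4487,-0.1467) d=64 n=108 bgr=[39. 39. 39.]
top 0.71 px(201,213) (0.5282,0.2150) d=53 n=94 bgr=[204. 115.  66.]
top 0.57 px(172,284) (0.3513,0.2804) d=76 n=158 bgr=[38. 39. 39.]
top 0.52 px(288,162) (0.6528,0.0002) d=57 n=16 bgr=[60. 60. 60.]
scene 0.84 px(411,178) (0.5417,0.3195) d=55 n=99 bgr=[ 34.  91. 194.]
scene 0.83 px(370,186) (0.5267,0.2164) d=54 n=113 bgr=[147.  62.  26.]
scene 0.82 px(356,133) (0.3504,0.2805) d=79 n=139 bgr=[40.5 38.  37.5]
scene 0.81 px(291,172) (0.4033,0.0670) d=53 n=104 bgr=[ 34.  93. 177.]
scene 0.75 px(313,141) (0.3373,0.1546) d=52 n=86 bgr=[ 34.  90. 175.]
scene 0.72 px(333,167) (0.4365,0.1642) d=53 n=105 bgr=[51. 47. 46.]
scene 0.65 px(212,216) (0.4486,-0.1475) d=67 n=151 bgr=[39. 36. 35.]
```

View pics/nestcrop.png

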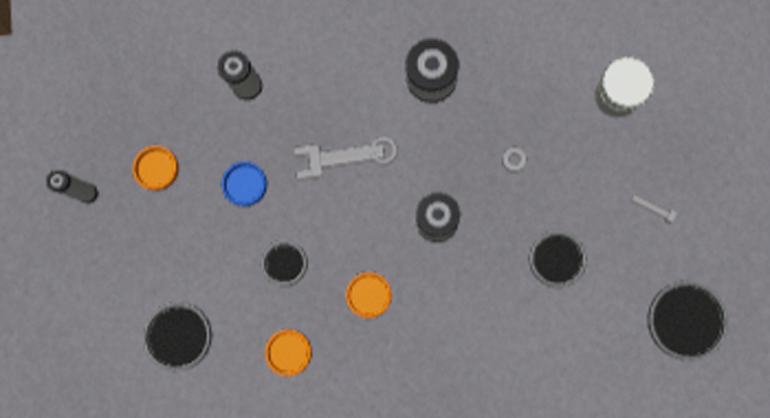

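In the enlarged crop, the four grey nests with dark floors are nest_44 at (285,263), nest_56 at (557,259), nest_68 at (180,336) and nest_80 at (686,320). Their outer diameters measure 52, 64 and 76 mm, with nest_80 still to do. The blue ring and the three orange ones are decoys. Now nest_80, and a circle fit for each nest.

```bash
python3 - <<'E'
from h import *
C={44:(.4364,.1638,26),56:(.4488,-.1473,32),68:(.351,.2804,38),80:(None,None,44)}
from scipy.optimize import least_squares
for cam in ("top","scene"):
    p,d=snapshot(cam); P=cloud(cam,d,np.ones(d.shape,bool))
    if C[80][0] is None:
        w=world(cam,402,276,.012); C[80]=(w[0],w[1],44); print(w)
    for k,(x,y,r) in C.items():
        m=(np.hypot(P[:,0]-x,P[:,1]-y)<r/1000+.015)&(P[:,2]>.0085)&(P[:,2]<.02)
        Q=P[m]; (a,b),R=cv2.minEnclosingCircle(Q[:,:2].astype(np.float32))
        f=least_squares(lambda s:np.hypot(Q[:,0]-s[0],Q[:,1]-s[1])-s[2],[x,y,.03])
        # floor
        n=(np.hypot(P[:,0]-a,P[:,1]-b)<r/1000-.014)
        print(cam,k,f"enc({a:.4f},{b:.4f}) D={2000*R:.0f} fit({f.x[0]:.4f},{f.x[1]:.4f}) D={2000*f.x[2]:.0f} n={m.sum()} floor {np.median(P[n][:,2]):.4f}")
    for x,y in((.512,.397),(.646,.2187),(.4885,-.0092),(.659,.0007)):
        n=(np.hypot(P[:,0]-x,P[:,1]-y)<.04)&(P[:,2]>.05)
        print(np.percentile(P[n][:,2],95))
E
```

```text
[ 0.38029741 -0.29149075  0.012     ]
top 44 enc(0.4364,0.1640) D=52 fit(0.4365,0.1642) D=47 n=98 floor 0.0034
top 56 enc(0.4484,-0.1468) D=64 fit(0.4488,-0.1467) D=59 n=127 floor 0.0033
top 68 enc(0.3517,0.2808) D=76 fit(0.3518,0.2808) D=71 n=160 floor 0.0036
top 80 enc(0.3828,-0.2932) D=89 fit(0.3830,-0.2926) D=83 n=188 floor 0.0034
0.09248746128764083
0.0831797477441986
0.07308403687702336
0.06315181933364687
scene 44 enc(0.4361,0.1630) D=55 fit(0.4365,0.1641) D=48 n=105 floor 0.0035
scene 56 enc(0.4488,-0.1461) D=65 fit(0.4487,-0.1469) D=59 n=149 floor 0.0033
scene 68 enc(0.3505,0.2816) D=80 fit(0.3514,0.2809) D=71 n=139 floor 0.0036
scene 80 enc(0.3823,-0.2926) D=90 fit(0.3829,-0.2925) D=84 n=220 floor 0.0032
0.09200628141414675
0.08220227160673323
0.07199437212514821
0.06216930539629032
```

Call:
{"name": "step_arm", "arguments": {
  "plan": [
    [0,0,0,0,0,-9.25],
    [0,0,0,0,0,-9.25],
    [-0.02,-0.012,0,0,0,0],
    [-0.035,-0.02,0,0,0,0],
    [-0.04,-0.025,0,0,0,0],
    [-0.04,-0.025,0,0,0,0],
    [-0.04,-0.025,0,0,0,0],
    [-0.04,-0.025,0,0,0,0],
    [-0.04,-0.025,0,0,0,0],
    [-0.034,-0.023,0,0,0,0],
    [-0.02,-0.01,0,0,0,0],
    [-0.005,-0.005,0,0,0,0],
    [0,0,0,0,0,0],
    [0,0,0,0,0,0]
  ],
  "grip": 100
}}

```text
t: 3.3
ee_pos: [0.5113, 0.3986, 0.2313]
ee_rot: [3.141, -0.0, -3.14]
wrist_force: [0.5, -0.9, 0.3]
gripper_width: 0.0858
```

Call:
{"name": "step_arm", "arguments": {
  "plan": [
    [-0.001,-0.002,0.01,0,0,0],
    [0,0,0.03,0,0,0],
    [0,0,0.035,0,0,0],
    [0,0,0.035,0,0,0],
    [0,0,0.03,0,0,0],
    [0,0,0.02,0,0,0],
    [0,0,0.015,0,0,0],
    [0,0,0.01,0,0,0],
    [0,0,0.006,0,0,0],
    [0,0,0,0,0,0],
    [0,0,0,0,0,0]
  ],
  "grip": 100
}}

```text
t: 4.68
ee_pos: [0.5138, 0.396, 0.0412]
ee_rot: [3.141, 0.001, -3.142]
wrist_force: [0.1, -0.1, -0.1]
gripper_width: 0.0852
```

```bash
python3 - <<'E'
from h import *
p,d=snapshot("wrist");cv2.imwrite("pics/w1.png",p);q,_=snapshot("scene");cv2.imwrite("pics/s1.png",q);print(get_obs()["ee_pos"])
cv2.imwrite("pics/w1s.png",np.hstack([cv2.resize(p,(400,300)),cv2.resize(q,(400,300))]))
E
```

```text
[0.51375776 0.39601318 0.041135  ]
```

View pics/w1s.png

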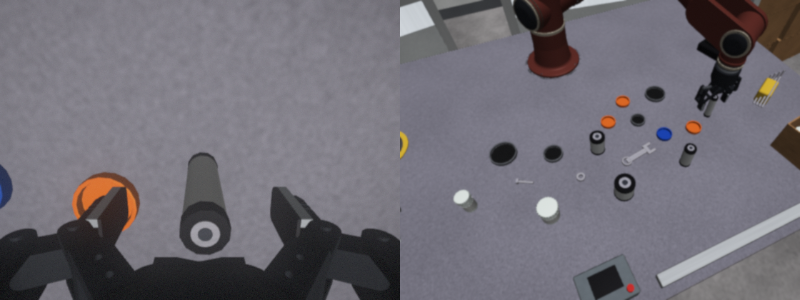

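The wrist picture on the left shows the 24 mm roller between the open pads at about (205,230), near the jaw centre. Closing.

Call:
{"name": "step_arm", "arguments": {
  "plan": [
    [0,0,0,0,0,0],
    [0,0,0,0,0,0],
    [0,0,0,0,0,0],
    [0,0,0,0,0,0],
    [0,0,0,0,0,0],
    [0,0,0,0,0,0],
    [0,0,0,0,0,0],
    [0,0,0,0,0,0]
  ],
  "grip": 0
}}

```text
t: 5.78
ee_pos: [0.5132, 0.3957, 0.0402]
ee_rot: [-3.142, -0.0, -3.142]
wrist_force: [-0.1, -0.3, -0.2]
gripper_width: 0.0228
```

Call:
{"name": "step_arm", "arguments": {
  "plan": [
    [0,0,-0.005,0,0,0],
    [0,0,-0.015,0,0,0],
    [0,0,-0.025,0,0,0],
    [0,0,-0.03,0,0,0],
    [0,0,-0.025,0,0,0],
    [0.003,-0.008,-0.015,0,0,0],
    [0.006,-0.018,-0.005,0,0,0],
    [0.009,-0.028,0,0,0,0],
    [0.01,-0.032,0,0,0,0],
    [0.01,-0.032,0,0,0,0],
    [0.01,-0.032,0,0,0,0],
    [0.01,-0.03,0,0,0,0],
    [0.009,-0.026,0,0,0,0],
    [0.006,-0.016,0,0,0,0],
    [0.0035,-0.008,0,0,0,0],
    [0,-0.002,0,0,0,0],
    [0,0,0,0,0,0],
    [0,0,0,0,0,0]
  ]
}}

```text
t: 8.02
ee_pos: [0.4369, 0.1642, 0.1603]
ee_rot: [3.141, -0.0, -3.141]
wrist_force: [0.5, -0.7, -0.5]
gripper_width: 0.0228
```

```bash
cat > look.py <<'E'
from h import *
import sys
p,d=snapshot("wrist");q,e=snapshot("scene");print(get_obs()["ee_pos"],get_obs()["gripper_width"])
cv2.imwrite(f"pics/{sys.argv[1]}.png",np.hstack([cv2.resize(p,(400,300)),cv2.resize(q,(400,300))]))
E
python3 look.py l1
```

```text
[0.43686737 0.16408362 0.16027574] 0.023020095218844665
```

View pics/l1.png

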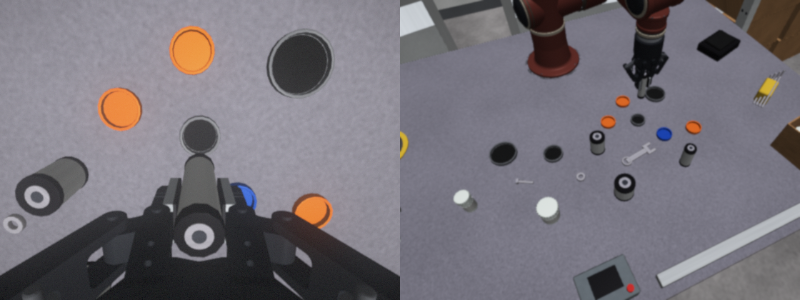

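The roller is held upright over the dark nest at (198,135) in the wrist view. Lowering.

Call:
{"name": "step_arm", "arguments": {
  "plan": [
    [0,0,0.01,0,0,0],
    [0,0,0.02,0,0,0],
    [0,0,0.025,0,0,0],
    [0,0,0.025,0,0,0],
    [0,0,0.016,0,0,0],
    [0,0,0.01,0,0,0],
    [0,0,0.006,0,0,0],
    [0,0,0.003,0,0,0],
    [0,0,0.001,0,0,0],
    [0,0,0,0,0,0],
    [0,0,0,0,0,0]
  ]
}}

```text
t: 9.5
ee_pos: [0.4371, 0.1638, 0.0447]
ee_rot: [3.141, 0.001, -3.142]
wrist_force: [0.8, 1.0, 0.2]
gripper_width: 0.0226
```

Call:
{"name": "step_arm", "arguments": {
  "plan": [
    [0,0,0.001,0,0,0],
    [0,0,0.0005,0,0,0],
    [0,0,0,0,0,0],
    [0,0,0,0,0,0]
  ]
}}

```text
t: 10.0
ee_pos: [0.437, 0.1637, 0.0432]
ee_rot: [-3.142, 0.0, -3.141]
wrist_force: [-1.2, -0.1, 2.7]
gripper_width: 0.0228
```

Call:
{"name": "step_arm", "arguments": {
  "plan": [
    [0,0,0,0,0,0],
    [0,0,0,0,0,0],
    [0,0,0,0,0,0]
  ],
  "grip": 45
}}

```text
t: 10.38
ee_pos: [0.4367, 0.1637, 0.0427]
ee_rot: [-3.142, -0.0, -3.141]
wrist_force: [-0.0, -0.4, -0.1]
gripper_width: 0.0386
```

Call:
{"name": "step_arm", "arguments": {
  "plan": [
    [0,0,0,0,0,0],
    [0,0,0,0,0,0],
    [0,0,0,0,0,0],
    [0,0,-0.01,0,0,0],
    [0,0,-0.025,0,0,0],
    [0,0,-0.035,0,0,0],
    [0,0,-0.035,0,0,0],
    [0,0,-0.015,0,0,0],
    [0,0,0,0,0,0]
  ],
  "grip": 100
}}

```text
t: 11.5
ee_pos: [0.4375, 0.1638, 0.164]
ee_rot: [3.141, 0.003, -3.142]
wrist_force: [-0.7, 0.5, -0.1]
gripper_width: 0.0854
```

```bash
python3 look.py l2
```

```text
[0.43602339 0.16357094 0.16145665] 0.0856636833332189
```

View pics/l2.png

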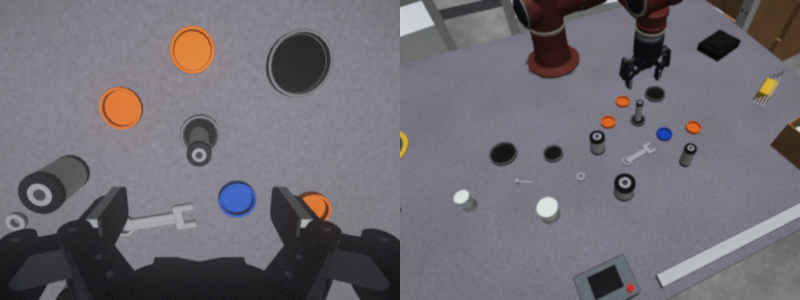

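Roller 24 stands in nest_44, at (200,145) in the wrist view. Next is roller 36.

Call:
{"name": "step_arm", "arguments": {
  "plan": [
    [-0.015,0.004,0,0,0,0],
    [-0.03,0.008,0,0,0,0],
    [-0.04,0.01,0,0,0,0],
    [-0.04,0.011,0,0,0,0],
    [-0.04,0.01,0,0,0,0],
    [-0.03,0.008,0,0,0,0],
    [-0.013,0.004,0,0,0,0],
    [-0.002,0,0,0,0,0],
    [0,0,0.01,0,0,0],
    [0,0,0.025,0,0,0],
    [0,0,0.03,0,0,0],
    [0,0,0.03,0,0,0],
    [0,0,0.02,0,0,0],
    [0,0,0.01,0,0,0],
    [0,0,0.004,0,0,0],
    [0,0,0,0,0,0],
    [0,0,0,0,0,0]
  ],
  "grip": 100
}}

```text
t: 13.72
ee_pos: [0.6476, 0.219, 0.0351]
ee_rot: [3.141, 0.002, -3.141]
wrist_force: [-0.3, 0.1, -0.6]
gripper_width: 0.0855
```

```bash
python3 look.py l3
```

```text
[0.64746819 0.21887694 0.03487183] 0.08531885731501325
```

View pics/l3.png

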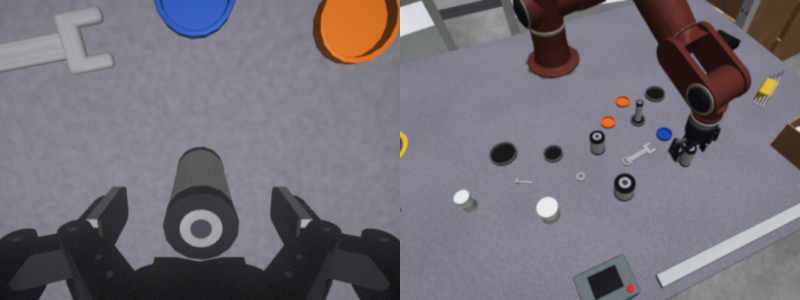

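The 36 mm roller is centred between the pads at (200,225). Closing, then lifting.

Call:
{"name": "step_arm", "arguments": {
  "plan": [
    [0.001,0,0.001,0,0,0],
    [0,0,0,0,0,0],
    [0,0,0,0,0,0],
    [0,0,0,0,0,0],
    [0,0,0,0,0,0],
    [0,0,0,0,0,0],
    [0,0,0,0,0,0]
  ],
  "grip": 0
}}

```text
t: 14.7
ee_pos: [0.6458, 0.2188, 0.0329]
ee_rot: [3.141, 0.0, -3.141]
wrist_force: [-1.1, 0.8, 1.6]
gripper_width: 0.0349
```

Call:
{"name": "step_arm", "arguments": {
  "plan": [
    [0,0,-0.005,0,0,0],
    [0,0,-0.02,0,0,0],
    [0,0,-0.03,0,0,0],
    [0,0,-0.035,0,0,0],
    [0,0,-0.025,0,0,0],
    [0.005,-0.009,-0.005,0,0,0],
    [0.012,-0.022,0,0,0,0],
    [0.018,-0.033,0,0,0,0],
    [0.02,-0.036,0,0,0,0],
    [0.02,-0.036,0,0,0,0],
    [0.02,-0.036,0,0,0,0],
    [0.02,-0.036,0,0,0,0],
    [0.02,-0.036,0,0,0,0],
    [0.02,-0.036,0,0,0,0],
    [0.018,-0.034,0,0,0,0],
    [0.014,-0.027,0,0,0,0],
    [0.008,-0.017,0,0,0,0],
    [0.002,-0.008,0,0,0,0],
    [0,0,0,0,0,0],
    [0,0,0,0,0,0]
  ]
}}

```text
t: 17.2
ee_pos: [0.4489, -0.1467, 0.1526]
ee_rot: [3.141, -0.0, -3.141]
wrist_force: [0.3, 0.5, -1.7]
gripper_width: 0.0345
```

```bash
python3 look.py l4
```

```text
[ 0.44900614 -0.14667915  0.15270785] 0.03468009800810103
```

View pics/l4.png

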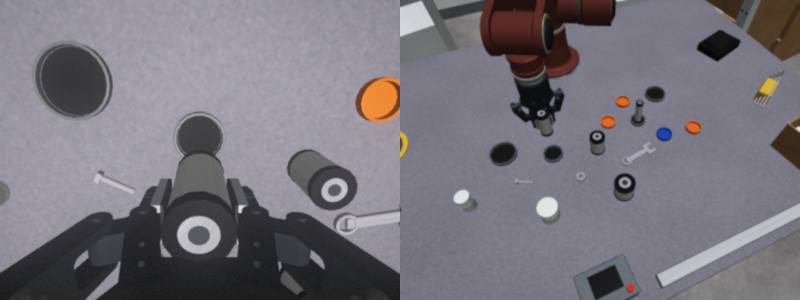

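The roller is held upright over nest_56, at (198,135). Lowering so the TCP ends about 3 mm above the grasp height.

Call:
{"name": "step_arm", "arguments": {
  "plan": [
    [0,0,0.01,0,0,0],
    [0,0,0.02,0,0,0],
    [0,0,0.025,0,0,0],
    [0,0,0.025,0,0,0],
    [0,0,0.016,0,0,0],
    [0,0,0.01,0,0,0],
    [0,0,0.006,0,0,0],
    [0,0,0.003,0,0,0],
    [0,0,0.001,0,0,0],
    [0,0,0,0,0,0],
    [0,0,0.0005,0,0,0],
    [0,0,0,0,0,0]
  ]
}}

```text
t: 18.8
ee_pos: [0.4489, -0.1473, 0.0365]
ee_rot: [-3.141, 0.0, -3.142]
wrist_force: [0.1, 0.6, -2.0]
gripper_width: 0.0353
```

Call:
{"name": "step_arm", "arguments": {
  "plan": [
    [0,0,0.0005,0,0,0],
    [0,0,0,0,0,0],
    [0,0,0,0,0,0]
  ]
}}

```text
t: 19.18
ee_pos: [0.4489, -0.1474, 0.0359]
ee_rot: [-3.141, 0.0, -3.142]
wrist_force: [-0.0, -0.0, -0.5]
gripper_width: 0.0347
```

Call:
{"name": "step_arm", "arguments": {
  "plan": [
    [0,0,0,0,0,0],
    [0,0,0,0,0,0],
    [0,0,0,0,0,0]
  ],
  "grip": 55
}}

```text
t: 19.55
ee_pos: [0.449, -0.1474, 0.036]
ee_rot: [-3.141, 0.0, -3.141]
wrist_force: [0.3, -1.3, 0.4]
gripper_width: 0.0471
```

Call:
{"name": "step_arm", "arguments": {
  "plan": [
    [0,0,0,0,0,0],
    [0,0,0,0,0,0],
    [0,0,0,0,0,0],
    [0,0,-0.01,0,0,0],
    [0,0,-0.025,0,0,0],
    [0,0,-0.035,0,0,0],
    [0,0,-0.035,0,0,0],
    [0,0,-0.015,0,0,0],
    [0,0,0,0,0,0],
    [0,0,0,0,0,0]
  ],
  "grip": 100
}}

```text
t: 20.8
ee_pos: [0.4479, -0.1468, 0.1542]
ee_rot: [3.14, -0.002, -3.142]
wrist_force: [-0.4, -0.4, -0.0]
gripper_width: 0.0854
```

```bash
python3 look.py l5
```

```text
[ 0.44785563 -0.14680482  0.15393667] 0.08568203648180564
```

View pics/l5.png

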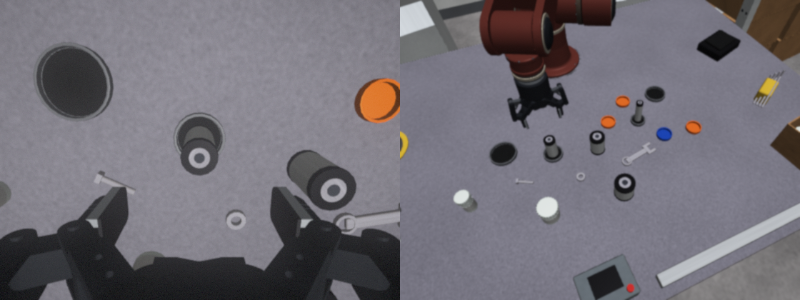

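Roller 36 stands in nest_56. Next is roller 48.

Call:
{"name": "step_arm", "arguments": {
  "plan": [
    [-0.004,0.012,0,0,0,0],
    [-0.008,0.026,0,0,0,0],
    [-0.009,0.035,0,0,0,0],
    [-0.009,0.034,0,0,0,0],
    [-0.006,0.02,0,0,0,0],
    [-0.004,0.0105,0,0,0,0],
    [0,0,0,0,0,0],
    [0,0,0.01,0,0,0],
    [0,0,0.025,0,0,0],
    [0,0,0.03,0,0,0],
    [0,0,0.03,0,0,0],
    [0,0,0.02,0,0,0],
    [0,0,0.01,0,0,0],
    [0,0,0.004,0,0,0],
    [0,0,0,0,0,0],
    [0,0,0,0,0,0]
  ],
  "grip": 100
}}

```text
t: 22.9
ee_pos: [0.4896, -0.0099, 0.0277]
ee_rot: [-3.141, 0.002, -3.142]
wrist_force: [1.5, 0.0, -0.5]
gripper_width: 0.0857
```

```bash
python3 look.py l6
```

```text
[ 0.4894525  -0.00987379  0.02763419] 0.08539175261019821
```

View pics/l6.png

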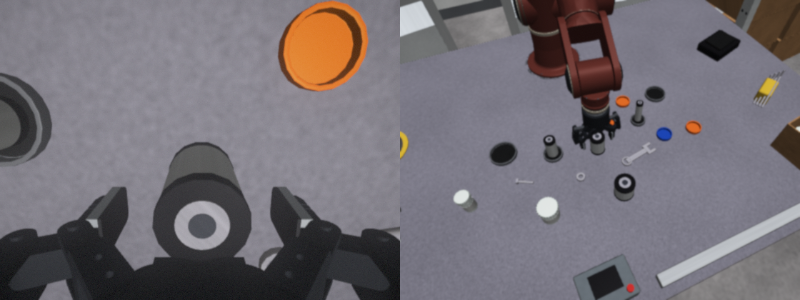

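The 48 mm roller is centred between the pads at (203,220). Closing.

Call:
{"name": "step_arm", "arguments": {
  "plan": [
    [0.001,0,0.002,0,0,0],
    [0,0,0,0,0,0],
    [0,0,0,0,0,0],
    [0,0,0,0,0,0],
    [0,0,0,0,0,0],
    [0,0,0,0,0,0],
    [0,0,0,0,0,0]
  ],
  "grip": 0
}}

```text
t: 23.88
ee_pos: [0.488, -0.0097, 0.025]
ee_rot: [3.141, 0.0, -3.141]
wrist_force: [-0.2, 1.8, 3.2]
gripper_width: 0.0467
```

Call:
{"name": "step_arm", "arguments": {
  "plan": [
    [0,0,-0.005,0,0,0],
    [0,0,-0.02,0,0,0],
    [0,0,-0.03,0,0,0],
    [0,0,-0.035,0,0,0],
    [0,0,-0.03,0,0,0],
    [0,0,-0.02,0,0,0],
    [0,0,-0.005,0,0,0],
    [0.004,0.008,0,0,0,0],
    [0.009,0.019,0,0,0,0],
    [0.013,0.028,0,0,0,0],
    [0.014,0.03,0,0,0,0],
    [0.014,0.03,0,0,0,0],
    [0.014,0.03,0,0,0,0],
    [0.014,0.03,0,0,0,0],
    [0.014,0.03,0,0,0,0],
    [0.014,0.03,0,0,0,0],
    [0.012,0.0265,0,0,0,0],
    [0.009,0.019,0,0,0,0],
    [0.005,0.01,0,0,0,0],
    [0,0,0,0,0,0]
  ]
}}

```text
t: 26.38
ee_pos: [0.3507, 0.281, 0.169]
ee_rot: [-3.141, -0.001, -3.14]
wrist_force: [-0.6, 0.1, -2.2]
gripper_width: 0.0468
```

```bash
python3 look.py l7
```

```text
[0.35157472 0.28034918 0.16941688] 0.04678157334812459
```

View pics/l7.png

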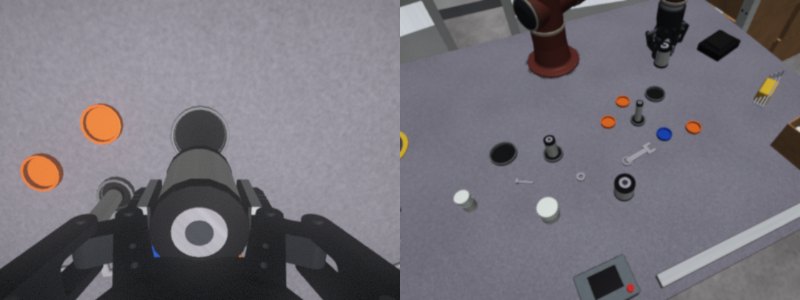

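The roller is over nest_68, at (200,135), and held upright. Lowering.

Call:
{"name": "step_arm", "arguments": {
  "plan": [
    [0,0,0.01,0,0,0],
    [0,0,0.02,0,0,0],
    [0,0,0.03,0,0,0],
    [0,0,0.03,0,0,0],
    [0,0,0.025,0,0,0],
    [0,0,0.013,0,0,0],
    [0,0,0.007,0,0,0],
    [0,0,0.004,0,0,0],
    [0,0,0.001,0,0,0],
    [0,0,0,0,0,0],
    [0,0,0.0005,0,0,0],
    [0,0,0,0,0,0]
  ]
}}

```text
t: 27.98
ee_pos: [0.3519, 0.2808, 0.0296]
ee_rot: [3.141, 0.0, -3.141]
wrist_force: [0.0, 0.4, -2.9]
gripper_width: 0.0468
```

Call:
{"name": "step_arm", "arguments": {
  "plan": [
    [0,0,0.001,0,0,0],
    [0,0,0.0005,0,0,0],
    [0,0,0,0,0,0],
    [0,0,0,0,0,0]
  ]
}}

```text
t: 28.48
ee_pos: [0.3518, 0.2808, 0.028]
ee_rot: [-3.141, -0.0, -3.141]
wrist_force: [-1.4, -0.4, 0.7]
gripper_width: 0.0471
```

Call:
{"name": "step_arm", "arguments": {
  "plan": [
    [0,0,0,0,0,0],
    [0,0,0,0,0,0],
    [0,0,0,0,0,0]
  ],
  "grip": 68
}}

```text
t: 28.85
ee_pos: [0.352, 0.2808, 0.028]
ee_rot: [3.141, 0.0, -3.142]
wrist_force: [1.1, -0.1, -0.2]
gripper_width: 0.0582
```

Call:
{"name": "step_arm", "arguments": {
  "plan": [
    [0,0,0,0,0,0],
    [0,0,0,0,0,0],
    [0,0,0,0,0,0],
    [0,0,-0.01,0,0,0],
    [0,0,-0.025,0,0,0],
    [0,0,-0.035,0,0,0],
    [0,0,-0.035,0,0,0],
    [0,0,-0.025,0,0,0],
    [0,0,-0.01,0,0,0],
    [0,0,0,0,0,0],
    [0,0,0,0,0,0]
  ],
  "grip": 100
}}

```text
t: 30.22
ee_pos: [0.3511, 0.2803, 0.1664]
ee_rot: [-3.14, -0.002, -3.142]
wrist_force: [0.2, -0.0, -0.2]
gripper_width: 0.0852
```

```bash
python3 look.py l8
```

```text
[0.35105581 0.28028687 0.16629164] 0.08537446055146995
```

View pics/l8.png

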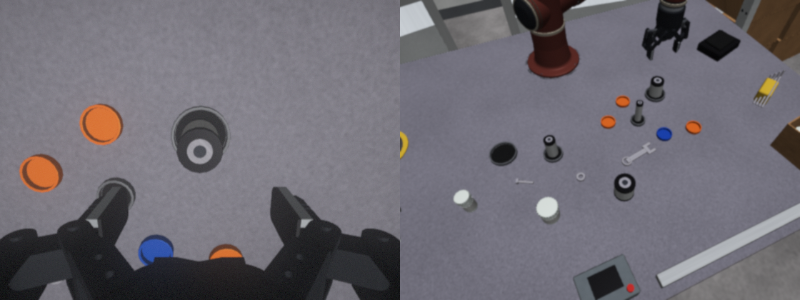

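Roller 48 stands in nest_68. Next is roller 60.

Call:
{"name": "step_arm", "arguments": {
  "plan": [
    [-0.01,-0.009,0,0,0,0],
    [-0.022,-0.02,0,0,0,0],
    [-0.03,-0.027,0,0,0,0],
    [-0.034,-0.031,0,0,0,0],
    [-0.034,-0.031,0,0,0,0],
    [-0.034,-0.031,0,0,0,0],
    [-0.034,-0.031,0,0,0,0],
    [-0.034,-0.031,0,0,0,0],
    [-0.032,-0.029,0,0,0,0],
    [-0.024,-0.022,0,0,0,0],
    [-0.014,-0.012,0,0,0,0],
    [-0.006,-0.0055,0,0,0,0],
    [0,0,0.02,0,0,0],
    [0,0,0.03,0,0,0],
    [0,0,0.02,0,0,0],
    [0,0,0,0,0,0],
    [0,0,0,0,0,0]
  ],
  "grip": 100
}}

```text
t: 32.45
ee_pos: [0.6602, 0.0015, 0.0986]
ee_rot: [-3.141, 0.001, -3.141]
wrist_force: [1.1, 0.6, -0.0]
gripper_width: 0.0856
```

```bash
python3 look.py l9
```

```text
[0.66081794 0.00127358 0.09951669] 0.08515363347111735
```

View pics/l9.png

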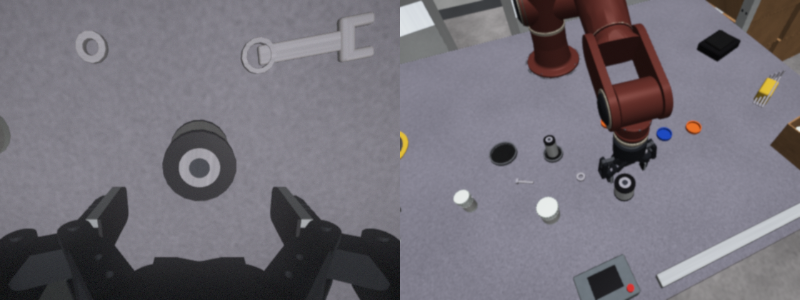

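The 60 mm roller is centred at (200,165), with space to both pads. Descending.

Call:
{"name": "step_arm", "arguments": {
  "plan": [
    [0.001,-0.0005,0.01,0,0,0],
    [0,0,0.018,0,0,0],
    [0,0,0.02,0,0,0],
    [0,0,0.016,0,0,0],
    [0,0,0.01,0,0,0],
    [0,0,0.005,0,0,0],
    [0,0,0,0,0,0],
    [0,0,0,0,0,0]
  ]
}}

```text
t: 33.55
ee_pos: [0.6595, 0.0007, 0.0197]
ee_rot: [-3.141, 0.002, -3.141]
wrist_force: [0.5, -0.1, 0.6]
gripper_width: 0.0858
```

Call:
{"name": "step_arm", "arguments": {
  "plan": [
    [0,0,0,0,0,0],
    [0,0,0,0,0,0],
    [0,0,0,0,0,0],
    [0,0,0,0,0,0],
    [0,0,0,0,0,0],
    [0,0,0,0,0,0],
    [0,0,0,0,0,0]
  ],
  "grip": 0
}}

```text
t: 34.42
ee_pos: [0.6597, 0.0007, 0.0199]
ee_rot: [-3.141, 0.002, -3.142]
wrist_force: [-0.3, 0.9, 4.7]
gripper_width: 0.0588
```

Call:
{"name": "step_arm", "arguments": {
  "plan": [
    [0,0,-0.005,0,0,0],
    [0,0,-0.02,0,0,0],
    [0,0,-0.03,0,0,0],
    [0,0,-0.035,0,0,0],
    [0,0,-0.025,0,0,0],
    [0,0,-0.01,0,0,0],
    [0.008,-0.008,0,0,0,0],
    [0.017,-0.018,0,0,0,0],
    [0.024,-0.025,0,0,0,0],
    [0.027,-0.0285,0,0,0,0],
    [0.027,-0.0285,0,0,0,0],
    [0.027,-0.0285,0,0,0,0],
    [0.027,-0.0285,0,0,0,0],
    [0.027,-0.0285,0,0,0,0],
    [0.027,-0.0285,0,0,0,0],
    [0.026,-0.027,0,0,0,0],
    [0.02,-0.022,0,0,0,0],
    [0.013,-0.014,0,0,0,0],
    [0.007,-0.008,0,0,0,0],
    [0,0,0,0,0,0]
  ]
}}

```text
t: 36.92
ee_pos: [0.381, -0.2921, 0.1428]
ee_rot: [3.14, -0.001, 3.14]
wrist_force: [0.3, -0.6, -3.3]
gripper_width: 0.0584
```

```bash
python3 look.py l10
```

```text
[ 0.38182266 -0.29172848  0.14329902] 0.05878334069530679
```

View pics/l10.png

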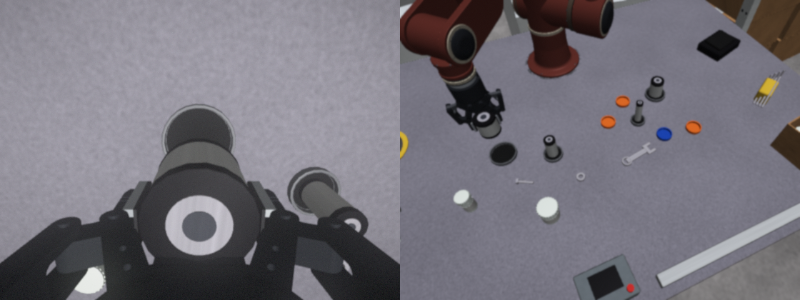

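The roller is over nest_80, at (198,135), and roller 36 on the right is clear of the fingers. Lowering.

Call:
{"name": "step_arm", "arguments": {
  "plan": [
    [0,0,0.01,0,0,0],
    [0,0,0.02,0,0,0],
    [0,0,0.025,0,0,0],
    [0,0,0.025,0,0,0],
    [0,0,0.017,0,0,0],
    [0,0,0.011,0,0,0],
    [0,0,0.007,0,0,0],
    [0,0,0.003,0,0,0],
    [0,0,0.001,0,0,0],
    [0,0,0,0,0,0],
    [0,0,0.0005,0,0,0],
    [0,0,0,0,0,0]
  ]
}}

```text
t: 38.52
ee_pos: [0.3819, -0.2924, 0.0245]
ee_rot: [-3.141, 0.0, -3.142]
wrist_force: [0.8, 0.3, -1.9]
gripper_width: 0.059
```

Call:
{"name": "step_arm", "arguments": {
  "plan": [
    [0,0,0.001,0,0,0],
    [0,0,0.0005,0,0,0],
    [0,0,0,0,0,0],
    [0,0,0,0,0,0]
  ]
}}

```text
t: 39.02
ee_pos: [0.3818, -0.2923, 0.0229]
ee_rot: [3.141, -0.0, -3.141]
wrist_force: [-0.4, 0.5, -0.7]
gripper_width: 0.0584
```

Call:
{"name": "step_arm", "arguments": {
  "plan": [
    [0,0,0,0,0,0],
    [0,0,0,0,0,0],
    [0,0,0,0,0,0]
  ],
  "grip": 82
}}

```text
t: 39.4
ee_pos: [0.3821, -0.2926, 0.0231]
ee_rot: [-3.141, 0.0, -3.141]
wrist_force: [-0.4, 0.1, 0.0]
gripper_width: 0.0706
```

Call:
{"name": "step_arm", "arguments": {
  "plan": [
    [0,0,0,0,0,0],
    [0,0,0,0,0,0],
    [0,0,0,0,0,0],
    [0,0,-0.01,0,0,0],
    [0,0,-0.025,0,0,0],
    [0,0,-0.035,0,0,0],
    [0,0,-0.035,0,0,0],
    [0,0,-0.035,0,0,0],
    [0,0,-0.025,0,0,0],
    [0,0,-0.01,0,0,0],
    [0,0,0,0,0,0],
    [0,0,0,0,0,0]
  ],
  "grip": 100
}}

```text
t: 40.9
ee_pos: [0.3813, -0.2917, 0.1964]
ee_rot: [3.14, -0.002, -3.142]
wrist_force: [-0.3, -0.1, -0.5]
gripper_width: 0.0859
```

```bash
python3 - <<'E'
from h import *
C={44:(.4365,.164,24,.093),56:(.4487,-.1468,36,.083),68:(.3516,.2808,48,.073),80:(.3829,-.2926,60,.063),'js':(.5229,-.417,40,.07),'jl':(.6416,-.217,56,.065)}
ims=[]
for cam in("top","scene"):
    p,d=snapshot(cam); ims.append(cv2.resize(p,(400,300)));P=cloud(cam,d,np.ones(d.shape,bool))
    for k,(x,y,D,h) in C.items():
        Q=P[(np.hypot(P[:,0]-x,P[:,1]-y)<.05)&(abs(P[:,2]-h)<.006)]
        if len(Q)<5: print(cam,k,"not seen",len(Q));continue
        (a,b),r=cv2.minEnclosingCircle(Q[:,:2].astype(np.float32))
        print(cam,k,f"off mm ({1000*(a-x):.1f},{1000*(b-y):.1f}) d={2000*r:.0f} z={np.percentile(Q[:,2],90):.4f}")
cv2.imwrite("pics/fin.png",np.hstack(ims))
print(get_obs()["t"])
E
```

```text
top 44 off mm (0.1,-1.2) d=24 z=0.0962
top 56 off mm (0.9,-0.1) d=36 z=0.0854
top 68 off mm (1.8,-0.8) d=49 z=0.0759
top 80 off mm (-0.2,0.5) d=61 z=0.0653
top js off mm (-0.1,-0.3) d=43 z=0.0719
top jl off mm (0.7,0.2) d=58 z=0.0672
scene 44 off mm (-0.0,0.1) d=26 z=0.0944
scene 56 off mm (0.2,0.2) d=37 z=0.0846
scene 68 off mm (2.2,0.2) d=52 z=0.0749
scene 80 off mm (-0.5,-0.8) d=62 z=0.0644
scene js off mm (-0.7,-0.0) d=44 z=0.0711
scene jl off mm (-0.4,0.4) d=59 z=0.0665
41.0
```

View pics/fin.png

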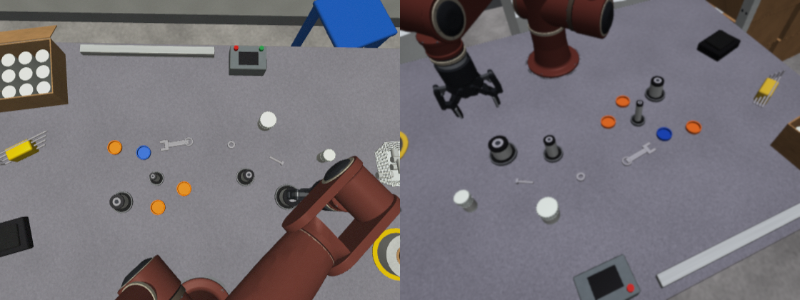

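All four rollers stand centred in their nests within about 2 mm, at floor height. The jars haven't moved, and the gripper is clear. Handing in.

```bash
python3 -c "
from station import *
print(finish_job())"
```

```text
the job is handed in; nothing more can be done
None
```

All four rollers now stand upright in their own nests: 24 mm in nest_44, 36 mm in nest_56, 48 mm in nest_68 and 60 mm in nest_80. I placed them in that order, from thinnest to thickest, and handed the job in at about 41 s.

- **Rollers:** in the last top and scene pictures each one sits within about 2 mm of its nest centre (48 mm the farthest off, at 2.2 mm), against 10 mm of room all round. Their tops measure about 3 mm higher than at the start, as they should on the nest floors.
- **Left alone:** both jars measure within 1 mm of where they were. I didn't touch the blue and orange look-alikes, and in the last pictures they look unmoved.
- **Forces:** the wrist force stayed under 5 N in every reading.
- **Failed or disagreeing checks:** no check failed. The networks couldn't tell the sizes apart and didn't report nest_80 at all. I told rollers and nests apart by measured diameter and height, and found nest_80 from the picture and depth.

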